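Push the dipper-well spout home on its seat

TASK

Take the washed tap spout out of the drainer and push its shank straight down into the tap body of the ice-cream dipper well, past both O-rings, until it sits firmly home on the rubber seat at the bottom, with the tap body's mouth somewhere along the dark witness band. Feel for the seat and do not press so hard as to crush it. Leave the spout in place with its outlet over the round well, and do not disturb the other things on the counter.

Things in the scene. Friction and masses are not known exactly. Their poses are not given: they have to be found in the camera images.
- spout: Loose metal tap spout, 0.2 to 0.33 kg, an upside-down L. Origin: middle of the foot of its shank; z up the shank, x along its arm. Shank round, 18 mm across, 75 mm long, lowest 3.5 mm tapering to 14 mm. At the start it hangs upright in the drainer, its elbow resting on the drainer's top.
- spout_elbow (a point): Centre of the elbow block on the shank's axis, 91 mm above the foot. The block tops the shank: flat upright sides, 36 mm along the spout's x (-14 to 22 mm from the axis), 20 mm wide along y, 32 mm tall (75 to 107 mm above the foot). The place to grip: from above, across the 20 mm.
- spout_band (a point): Middle of the witness band: a dark ring round the shank, from 33 to 47 mm above the foot. When the spout is fully home, the level of the tap body's mouth lies within this band.
- spout_outlet (a point): Open lower end of the down-turned outlet, at the end of a level 14 mm tube: 125 mm along the spout's x from the shank axis, 78 mm above the foot.
- drainer: Fixed white plastic drainer, a bent sheet 170 x 110 mm, top 105 mm above the counter, 4 mm thick, with three 22 mm holes, the spout hanging in the lone one at x = -40 mm, y = 0. Origin: centre of its underside on the counter; x along its length.
- station: Fixed countertop dipper well: steel shell 280 x 170 x 90 mm with a round well 130 mm across, 78 mm deep, and an upright round tap body 35 to 39 mm across with a small side lever that is left alone. Origin: centre of its underside; x from tap to well: tap axis at x = -85 mm, well's centre at x = 55 mm, both at y = 0.
- tap_mouth (a point): Centre of the tap body's open top, 142 mm above the counter. A lead-in narrows from 29 mm at the mouth to the 19.6 mm upright bore over 6 mm. The bore is blind: at its bottom a rubber-faced screwed seat, set anywhere from 34 to 46 mm below the mouth; not measured, but felt as a firm stop. More than 30 N on it crushes it.
- tap_bore (a point): On the bore's axis, between its two O-rings, 18 mm below the mouth. The rings meet the shank when its foot is about 13 to 17 and 22 to 26 mm below the mouth: each a false stop of 4 to 14 N, after which the shank slides on against 2 to 10 N. The spout does not sink by its own weight.
- well_centre (a point): Centre of the round well's mouth, 90 mm above the counter, 140 mm from the tap axis.
- tub: Bystander: paper ice-cream tub, 98 mm across the lid, 106 mm tall. Origin: centre of its underside.
- jar: Bystander: small amber glass jar with a white lid, 72 mm across, 110 mm tall. Origin: centre of its underside.
- scoop: Bystander: ice-cream scoop lying on the counter, 180 mm long along its x, 25 mm tall at most. Origin: near its middle, on the counter.
There are look-alikes about, which are no part of the job. Of the things shaped like the spout, the metal one is meant.

How it is judged:
On the way, in this order (a step that is already met when the one before it is completed fails the run):
1. the spout's shank stands upright in the tap body, its foot at least 10 mm below the mouth (z of spout in the frame of tap_mouth below -0.01 m and horizontal distance between spout and tap_mouth below 0.006 m and angle between spout's own z axis and vertical below 0.12 rad), for 0.05 s.
2. the foot is pressed on the seat with at least 5 N (contact force between spout and seat_c0 above 5 N), for 0.1 s.
At the end, for the whole second after the job is handed in: The spout stands upright (within 0.06 rad) in the tap body with its foot on the seat (no more than about 1.5 mm above it), so that the mouth lies within the witness band; its outlet is within 40 mm, seen from above, of the well's centre; it is at rest (distance between spout and seat_c0 below 0.0037 m and horizontal distance between spout and tap_mouth below 0.004 m and angle between spout's own z axis and vertical below 0.06 rad and horizontal distance between spout_outlet and well_centre below 0.04 m and linear speed of spout below 0.01 m/s); the robot touches nothing.
It fails at once if the seat is crushed: pressed with more than 30 N (contact force between spout and seat_c0 above 30 N).
It fails at once if the tub, jar or scoop is moved more than 30 mm (distance of any of tub, jar, scoop from where it was at the start of the episode above 0.03 m).
It also fails if it takes over 45 s, if anything falls off the work surface, if the arm or the gripper's body presses on something with over 40 N, if the wrist force passes 120 N, or if a joint passes its speed limit or range.

ROBOT

A 6-joint arm with a two-finger parallel gripper is mounted at the origin on the work surface. World frame = base frame: x ahead of the robot, y to its left, z up, the work surface at z = 0. Lengths are in m, angles in rad, forces in N, time in s.
With the tool pointing down it reaches from about 0.4 to 0.825 m from the base axis. Payload 7 kg.
Tool frame: the origin (TCP) lies on the centre line of the jaws, within the pads' length; the fingertips stand 25 mm ahead of it and the grasp point (between the pads) lies 6 mm ahead of it (arm.tips_ahead is the distance from the TCP to the fingertips, in m); x points along the fingers, z is the direction in which the jaws open and shut, and the axes are right-handed (so a half turn about x gives the same grasp; the last joint's range is limited). The gripper opens to 85 mm and grips with 20 to 120 N. Pads are 22 mm wide; open, the fingers measure 114 mm over their backs; the gripper's body (76 mm by 85 mm) begins 54 mm behind the grasp point. The pads swing forward as they close: fully open they stand 13 mm farther back than shut.
Start: joints at [-0.864, 0.359, 0.012, 0, -1.224, -0.288], TCP at [0.274, -0.617, 0.256] pointing down, gripper open.
Joint ranges: [-3.07, 3.07], [-1.43, 2.12], [-1.02, 1.25], [-3.03, 1.67], [-3.05, -0], [-3.03, 3.03]. Speed limits (rad/s): [2.39, 2.39, 3.01, 3.14, 3.14, 3.14].

INTERFACE

Orientations are given as a rotation vector (axis times angle).
In Python, from workcell import arm gives the robot as it stands.
- The arm moves only by the tool drive_tool, never from a script. Its argument "targets" is a list of rows, each an object with "translation": the shift along the tool's x, y, z in m, a list of three; "yaw": the turn about the tool's x in rad; "hand": the finger opening in m, from 0 to 0.0854. In form: [{"translation": [tx, ty, tz], "yaw": yaw, "hand": hand}, ...]. A call has 1 to 10 rows; each row is the pose to reach, as a shift and turn from the pose commanded when the call began, along the tool's axes at that moment; what a row does not reach only later rows make up. A row lasts 1/12 s, in which the tool goes at most 41.7 mm and 7.16 degrees, less where a joint would pass 70% of its speed; a pose out of reach is approached as far as the arm can. A call with a gripper value outside its range is refused whole. The fingers move at their own pace and stop on an object; the grip force is fixed at half the most. Time passes only in rows, so rows that repeat a pose let the fingers close. It gives the time, the measured TCP pose, the force and the opening at its end, in the units of the state.
- arm.state(): the state, without advancing time (a new reading comes with each control period).
- arm.grab_frame(name): name is "scene" or "top" or "wrist"; returns (picture, depth): 480x640x3 uint8, blue, green, red; 480x640 float32, m along the optical axis (not along the pixel's ray), 0 where there is no reading.
- arm.camera_params(name): a dict with "fx", "fy", "cx", "cy" (pixels), "position" and "orientation" of the camera in the world. Camera axes: x right, y down, z forward; pixel columns grow to the right and rows downward; lengths in m; the calibration is good to about 2 mm. The wrist camera is an equidistant fisheye: a pixel r from the principal point sees the ray r / f radians off the axis. A picture is of the moment at which its call begins: read the wrist's pose just before it. camera_params takes no time and is no camera call; for the wrist camera it gives the pose at the moment of the call.
- arm.sign_off(): hands the job in, once; it reports no verdict.
Trained networks look in the newest picture that a camera, given by its name, has taken for a name from the list of things; names that differ only in an ending like _2 or _b are one class to them, and where a whole thing is asked for, a point or a joint stands for the part that bears it (a point fixed in the world has none). Each returns a list of dicts, best first, with "score" (0 to 1); they miss things now and then, are a little off and sometimes report something else, mostly with a low value. They report only what shows in the picture. A call takes as long as a camera call. They do not tell look-alikes from the thing itself.
- arm.outline_of(camera, thing): "region" (480x640 bool, what is visible of it) and "position" ([column, row] as shares, 0 to 1, of the picture: columns of its width, rows of its height, amid what is visible of it).
- arm.pinpoint(camera, thing): "position" ([column, row] as shares, 0 to 1, of the picture: columns of its width, rows of its height: a listed point, or the origin of a listed thing).
The state is a dict: "clock": time; "joint_pos": joint angles; "qd": joint speeds; "effort": joint torques, N m; "tcp_pos": TCP position; "tcp_rot": TCP orientation; "contact_force": force on the tool from outside, world axes, zero at the start; "ft_torque": the same for the moment, N m; "grip_width": finger opening in m.
Only numpy, scipy, OpenCV 4.12 (cv2) and the standard library are available. Lean on these libraries where they do the work, as an engineer would, in place of code of your own. Each camera call takes 0.05 s, during which the arm holds its last target. There are 200 camera calls.

## Working session

There is one attempt and no reset: what is moved stays moved. The work goes in short steps, Python scripts to look and compute and a tool call to move; the robot and the scene stay as the last step left them, time stands still between calls to the robot, and variables do not carry over. Pictures are saved under pics/ and viewed, about 8 in all and at most 12, crops included, and the job is handed in when it is done.

Besides the shell and the picture viewer there is one more tool, called by a JSON object that holds its "name" and its "arguments". drive_tool: Moves the arm, as the interface text tells. Its arguments: {"type":"object","properties":{"targets":{"type":"array"}},"required":["targets"]}

```bash
ls; mkdir -p pics; cat > h.py <<'E'
import numpy as np, cv2
from scipy.spatial.transform import Rotation as R
from workcell import arm
def Rm(o):
    o=np.array(o,float)
    return o if o.shape==(3,3) else (R.from_rotvec(o).as_matrix() if o.size==3 else R.from_quat(o).as_matrix())
def rays(c,uv,fish=False):
    uv=np.atleast_2d(uv).astype(float); x=(uv[:,0]-c['cx'])/c['fx']; y=(uv[:,1]-c['cy'])/c['fy']
    if fish:
        r=np.hypot(x,y)+1e-12; d=np.c_[x/r*np.sin(r),y/r*np.sin(r),np.cos(r)]
    else: d=np.c_[x,y,np.ones(len(x))]
    return d
def at_z(c,uv,z,fish=False):
    d=rays(c,uv,fish)@Rm(c['orientation']).T; p=np.array(c['position']); return p+d*((z-p[2])/d[:,2])[:,None]
def cloud(c,depth,fish=False):
    v,u=np.mgrid[:480,:640]; d=rays(c,np.c_[u.ravel(),v.ravel()],fish); d=d/d[:,2:]
    return ((d*depth.reshape(-1,1))@Rm(c['orientation']).T+np.array(c['position'])).reshape(480,640,3)
E
python3 - <<'E'
from h import *
print(arm.state())
ims={}
for n in ('scene','top'):
    c=arm.camera_params(n); print(n,c)
    im,d=arm.grab_frame(n); cv2.imwrite(f'pics/{n}0.png',im); np.save(f'{n}0.npy',d)
    for t in ('spout','spout_elbow','spout_outlet','drainer','station','tap_mouth','well_centre','tub','jar','scoop'):
        for r in arm.pinpoint(n,t)[:3]: print(n,t,round(r['score'],2),np.round(np.array(r['position'])*[640,480],1))
E
```

```text
pics
{'clock': 0.0, 'joint_pos': array([-8.63877848e-01,  3.59397736e-01,  1.10480694e-02, -3.29947999e-04,
       -1.22409154e+00, -2.88080770e-01]), 'qd': array([-0.00299923, -0.00105397, -0.00022894,  0.00038283,  0.00064161,
       -0.00038095]), 'effort': array([-7.91896564e-04, -5.83321202e+01,  2.93402231e+01,  6.93633467e+00,
       -6.04780114e-03, -1.90093863e-05]), 'tcp_pos': array([ 0.27430358, -0.61626961,  0.25535557]), 'tcp_rot': array([-1.50904873,  0.9803351 ,  1.51173063]), 'contact_force': array([-0.01985906,  0.34861893,  0.26050277]), 'ft_torque': array([-0.01436935, -0.06562635,  0.01355308]), 'grip_width': 0.08536985656082613}
scene {'fx': 609.9569021350694, 'fy': 609.9569021350694, 'cx': 318.7065917739848, 'cy': 240.79049222276214, 'position': array([ 1.09165355, -0.55992917,  1.23772175]), 'orientation': array([-2.35713986, -0.91391293,  0.29414618])}
scene spout 0.92 [351.1 212.2]
scene spout 0.58 [386.3 173.9]
scene spout 0.56 [293.7 162.5]
scene spout_elbow 0.89 [348.9 188. ]
scene spout_elbow 0.72 [420.3 172.4]
scene spout_elbow 0.59 [322.3 176.8]
scene s
[... 405 characters left out ...]
06812150593, 'cy': 242.1042001405556, 'position': array([0.36184791, 0.0682756 , 0.99391684]), 'orientation': array([-2.11661579,  2.14670331, -0.18342785])}
top spout 0.93 [149.3 272.1]
top spout 0.84 [214.9 372.9]
top spout 0.8 [235.1 262.1]
top spout_elbow 0.96 [206.8 330.7]
top spout_elbow 0.88 [116.5 251. ]
top spout_elbow 0.72 [222.1 258.2]
top spout_outlet 0.98 [159.2 208.4]
top spout_outlet 0.95 [268.5 331.4]
top spout_outlet 0.93 [245.4 194.7]
top drainer 0.69 [234.7 247.4]
top drainer 0.38 [339.6 128.8]
top station 0.81 [465.9 236.3]
top tap_mouth 0.86 [490.6 272. ]
top well_centre 0.58 [484.  201.9]
top tub 0.77 [339.5 130.9]
top jar 0.91 [344.9 207.6]
top scoop 0.58 [349.9 285.4]
```

View pics/scene0.png

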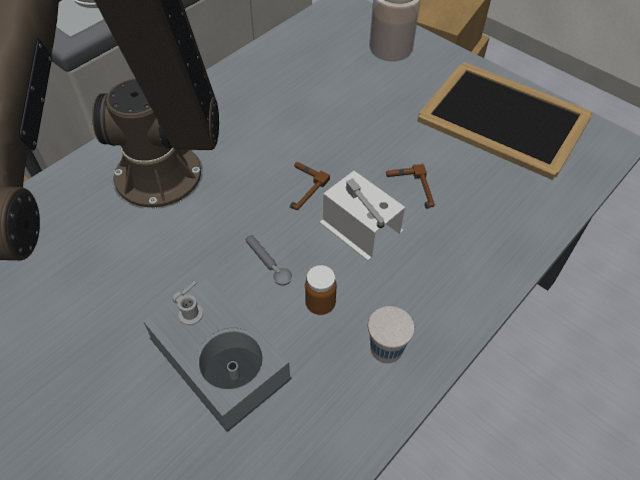

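View pics/top0.png

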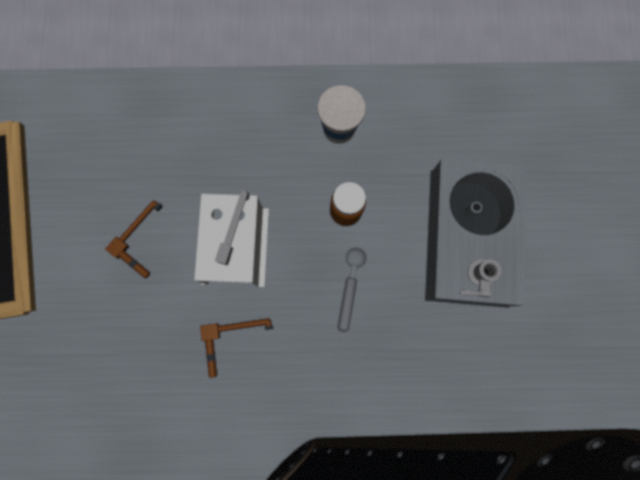

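The metal spout hangs in the white drainer: elbow at top (223,256) and outlet at (244,196). The two copper ones are look-alikes. The tap mouth is at top (490,270) and the well centre at (483,204). Next I'll measure these from depth.

```bash
python3 - <<'E'
from h import *
f=lambda a:np.round(a,4)
cs={n:arm.camera_params(n) for n in('top','scene')}
P={n:cloud(cs[n],np.load(n+'0.npy')) for n in cs}
uv={'top':{'elbow':(222.1,258.2),'outlet':(245.4,194.7),'mouth':(490.6,270),'well':(484,202)},'scene':{'elbow':(351,187),'outlet':(379.4,228),'mouth':(186.4,300.5),'well':(227.9,358.4)}}
for n in cs:
    for k,z in dict(elbow=.137,outlet=.108,mouth=.142,well=.09).items(): print(n,k,f(at_z(cs[n],uv[n][k],z)[0]))
    p=P[n].reshape(-1,3)
    ok=np.load(n+'0.npy').ravel()>0
    e=at_z(cs['top'],(222,256),.137)[0]; m=at_z(cs['top'],(490.6,270),.142)[0]
    # elbow top
    s=ok&(np.hypot(*(p[:,:2]-e[:2]).T)<.2)&(p[:,2]>.113)&(p[:,2]<.15)
    q=p[s]; print('spout pts',s.sum(),f(q.mean(0)),f(np.percentile(q[:,2],[5,50,95,100])))
    t=q[q[:,2]>.130]; 
    if len(t)>5: print('  elbow top minrect',len(t),cv2.minAreaRect((t[:,:2]*1000).astype(np.float32)),f(np.median(t,0)))
    print('  all rect',cv2.minAreaRect((q[:,:2]*1000).astype(np.float32)))
    s=ok&(np.hypot(*(p[:,:2]-m[:2]).T)<.03)&(p[:,2]>.135)&(p[:,2]<.15); t=p[s]
    print('  mouth rim',s.sum(),cv2.minEnclosingCircle((t[:,:2]*1000).astype(np.float32)) if s.sum()>4 else '',f(np.median(t,0)))
    s=ok&(np.abs(p[:,2]-.09)<.006)&(np.hypot(*(p[:,:2]-m[:2]-[.1,0]).T)<.22);t=p[s]
    print('  shell',s.sum(),cv2.minAreaRect((t[:,:2]*1000).astype(np.float32)))
st=arm.state(); print(Rm(st['tcp_rot']))
print('wrist',arm.camera_params('wrist'))
E
```

```text
top elbow [0.4827 0.2379 0.137 ]
top outlet [0.6115 0.2005 0.108 ]
top mouth [ 0.4532 -0.2544  0.142 ]
top well [ 0.5947 -0.2716  0.09  ]
spout pts 697 [0.5347 0.222  0.1322] [0.1218 0.1324 0.1391 0.1418]
  elbow top minrect 520 ((543.3604736328125, 220.25563049316406), (20.469940185546875, 143.91627502441406), 72.25080871582031) [0.5231 0.2257 0.1338]
  all rect ((544.5650634765625, 219.76559448242188), (20.668964385986328, 146.57044982910156), 72.25080871582031)
  mouth rim 299 ((453.5545654296875, -252.53359985351562), 20.27665901184082) [ 0.4533 -0.2536  0.142 ]
  shell 8247 ((537.8983764648438, -261.7958984375), (172.02684020996094, 281.2747802734375), 84.29703521728516)
scene elbow [0.4959 0.221  0.137 ]
scene outlet [0.6125 0.1891 0.108 ]
scene mouth [ 0.4506 -0.2544  0.142 ]
scene well [ 0.5885 -0.2724  0.09  ]
spout pts 409 [0.5377 0.2167 0.1283] [0.1166 0.1287 0.1358 0.1399]
  elbow top minrect 161 ((537.6068725585938, 215.35333251953125), (20.891937255859375, 142.12057495117188), 69.27161407470703) [0.5029 0.2274 0.1332]
  all rect ((542.2664794921875, 215.15164184570312), (23.832109451293945, 150.95797729492188), 69.98821258544922)
  mouth rim 185 ((452.26385498046875, -257.3186340332031), 20.994836807250977) [ 0.4524 -0.2559  0.1394]
  shell 6555 ((543.2495727539062, -192.1489715576172), (315.4779968261719, 284.255126953125), 84.60672760009766)
[[ 4.25426309e-06 -9.13564304e-01 -4.06694312e-01]
 [-1.60841148e-05 -4.06694312e-01  9.13564304e-01]
 [-1.00000000e+00  2.65477508e-06 -1.64240577e-05]]
wrist {'fx': 371.64829954431775, 'fy': 371.64829954431775, 'cx': 320.4151014247077, 'cy': 241.57486599320887, 'position': array([ 0.20826928, -0.64550467,  0.37367406]), 'orientation': array([1.61460884, 2.48396751, 0.363374  ])}
```

```bash
python3 - <<'E'
import cv2
im=cv2.imread('pics/top0.png')
a=cv2.resize(im[180:300,180:280],None,fx=4,fy=4,interpolation=cv2.INTER_CUBIC); b=cv2.resize(im[180:300,430:530],None,fx=4,fy=4,interpolation=cv2.INTER_CUBIC)
cv2.imwrite('pics/c1.png',cv2.hconcat([a,b]))
E
```

```text
(no output)
```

View pics/c1.png

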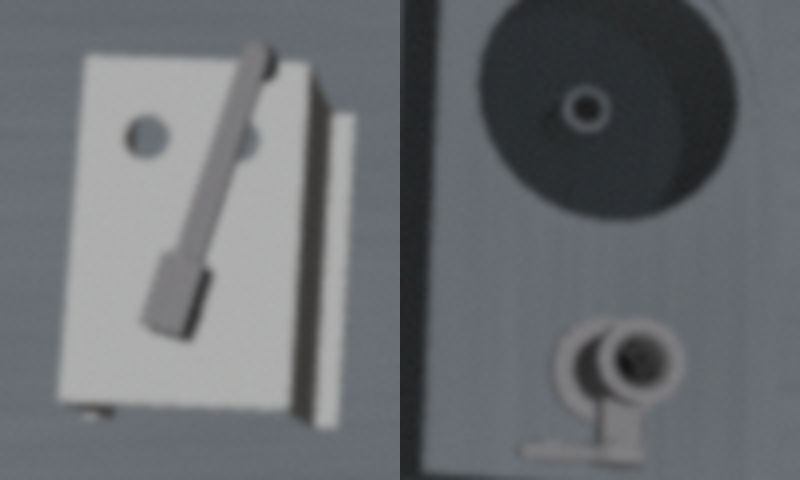

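{"name": "drive_tool", "arguments": {"targets": [{"translation": [-0.064,-0.417,0.38],"yaw": 0.4,"hand": 0.0854},{"translation": [-0.064,-0.417,0.38],"yaw": 0.4,"hand": 0.0854},{"translation": [-0.064,-0.417,0.38],"yaw": 0.4,"hand": 0.0854},{"translation": [-0.064,-0.417,0.38],"yaw": 0.4,"hand": 0.0854},{"translation": [-0.064,-0.417,0.38],"yaw": 0.74,"hand": 0.0854},{"translation": [-0.064,-0.417,0.38],"yaw": 0.74,"hand": 0.0854},{"translation": [-0.064,-0.417,0.38],"yaw": 0.74,"hand": 0.0854},{"translation": [-0.064,-0.417,0.38],"yaw": 0.74,"hand": 0.0854},{"translation": [-0.064,-0.417,0.38],"yaw": 0.74,"hand": 0.0854},{"translation": [-0.064,-0.417,0.38],"yaw": 0.74,"hand": 0.0854}]}}

```text
clock: 1.93
tcp_pos: [0.4354, -0.2489, 0.3023]
tcp_rot: [-0.97, 1.344, 0.969]
contact_force: [1.1, 0.4, 0.5]
grip_width: 0.0855
```

```bash
cat >> h.py <<'E'
def to(target,ang=None):
    "shift in tool axes to world target; yaw so that jaw axis (tool z) stands at world angle ang"
    s=arm.state(); M=Rm(s['tcp_rot']); d=M.T@(np.array(target)-s['tcp_pos']); print('shift',np.round(d,4))
    a=np.arctan2(M[1,2],M[0,2]); print('tcp',np.round(s['tcp_pos'],4),'jaw ang',round(a,4),'tool x',np.round(M[:,0],3),'F',np.round(s['contact_force'],1),'w',round(s['grip_width'],4),'t',round(s['clock'],2),'q',np.round(s['joint_pos'],2))
    if ang is not None: print('yaw',np.round((a-ang+np.pi/2)%np.pi-np.pi/2,4))
E
python3 - <<'E'
from h import *
to([.49,.236,.27],np.radians(71.5)); print(arm.tips_ahead)
for n in('top','scene'):
    p=cloud(arm.camera_params(n),np.load(n+'0.npy')).reshape(-1,3); a=np.array([.4876,.2367]); u=np.array([np.cos(.323),-np.sin(.323)]); v=np.array([-u[1],u[0]])
    d=p[:,:2]-a; X=d@u; Y=d@v
    for x in np.arange(-.01,.14,.015):
        s=(abs(X-x)<.0075)&(abs(Y)<.02)&(p[:,2]>.112)&(p[:,2]<.15)
        if s.sum()>3: print(n,round(x,3),s.sum(),np.round([np.median(Y[s]),Y[s].min(),Y[s].max(),np.percentile(p[s,2],90)],4))
E
```

```text
shift [0.0323 0.1014 0.4774]
tcp [ 0.4354 -0.2489  0.3023] jaw ang 1.2493 tool x [ 0.001 -0.    -1.   ] F [1.1 0.4 0.5] w 0.0855 t 1.93 q [-0.13  0.04 -0.29  0.   -1.24 -1.77]
yaw 0.0014
0.025
top -0.01 89 [-0.0014 -0.009   0.0111  0.1391]
top 0.005 112 [-0.0013 -0.009   0.0116  0.1395]
top 0.02 86 [-0.0002 -0.0087  0.0118  0.1388]
top 0.035 60 [ 0.0007 -0.0048  0.0085  0.1334]
top 0.05 60 [ 0.001  -0.0047  0.0097  0.1339]
top 0.065 60 [ 0.0011 -0.0046  0.0097  0.1338]
top 0.08 57 [ 0.0021 -0.0036  0.0095  0.1335]
top 0.095 57 [ 0.0023 -0.0033  0.0101  0.1339]
top 0.11 57 [ 0.0028 -0.0034  0.0098  0.1341]
top 0.125 63 [ 0.0007 -0.0048  0.01    0.1338]
scene -0.01 43 [-0.0084 -0.0128  0.0074  0.1364]
scene 0.005 57 [-0.0061 -0.0129  0.0104  0.1363]
scene 0.02 65 [-0.0065 -0.0139  0.0063  0.1355]
scene 0.035 30 [-0.0039 -0.0094  0.004   0.1317]
scene 0.05 32 [-0.0034 -0.0084  0.0054  0.131 ]
scene 0.065 33 [-0.0029 -0.0088  0.0055  0.1305]
scene 0.08 32 [-0.0021 -0.0075  0.0049  0.1305]
scene 0.095 34 [-0.0021 -0.0073  0.0063  0.1331]
scene 0.11 33 [-0.0021 -0.0066  0.0075  0.1307]
scene 0.125 54 [-0.0014 -0.0067  0.0066  0.1304]
```

{"name": "drive_tool", "arguments": {"targets": [{"translation": [0.032,0.101,0.477],"yaw": 0.0,"hand": 0.0854},{"translation": [0.032,0.101,0.477],"yaw": 0.0,"hand": 0.0854},{"translation": [0.032,0.101,0.477],"yaw": 0.0,"hand": 0.0854},{"translation": [0.032,0.101,0.477],"yaw": 0.0,"hand": 0.0854},{"translation": [0.032,0.101,0.477],"yaw": 0.0,"hand": 0.0854},{"translation": [0.032,0.101,0.477],"yaw": 0.0,"hand": 0.0854},{"translation": [0.032,0.101,0.477],"yaw": 0.0,"hand": 0.0854},{"translation": [0.032,0.101,0.477],"yaw": 0.0,"hand": 0.0854},{"translation": [0.032,0.101,0.477],"yaw": 0.0,"hand": 0.0854},{"translation": [0.032,0.101,0.477],"yaw": 0.0,"hand": 0.0854}]}}

```text
clock: 2.77
tcp_pos: [0.4815, 0.1646, 0.2748]
tcp_rot: [-0.97, 1.343, 0.97]
contact_force: [1.1, -0.7, -0.1]
grip_width: 0.0856
```

```bash
python3 - <<'E'
from h import *
to([.492,.235,.25],np.radians(72))
E
```

```text
shift [0.0248 0.0122 0.0701]
tcp [0.4815 0.1646 0.2748] jaw ang 1.25 tool x [ 0.001  0.001 -1.   ] F [ 1.1 -0.7 -0.1] w 0.0856 t 2.77 q [ 0.72  0.07 -0.32  0.   -1.18 -2.61]
yaw -0.0066
```

{"name": "drive_tool", "arguments": {"targets": [{"translation": [0.025,0.012,0.07],"yaw": 0.0,"hand": 0.0854},{"translation": [0.025,0.012,0.07],"yaw": 0.0,"hand": 0.0854},{"translation": [0.025,0.012,0.07],"yaw": 0.0,"hand": 0.0854},{"translation": [0.025,0.012,0.07],"yaw": 0.0,"hand": 0.0854},{"translation": [0.025,0.012,0.07],"yaw": 0.0,"hand": 0.0854}]}}

```text
clock: 3.18
tcp_pos: [0.4923, 0.2324, 0.2493]
tcp_rot: [-0.97, 1.345, 0.97]
contact_force: [-0.1, -0.9, -0.0]
grip_width: 0.0852
```

```bash
python3 - <<'E'
from h import *
to([.492,.235,.138],np.radians(72))
c=arm.camera_params('wrist'); im,d=arm.grab_frame('wrist'); cv2.imwrite('pics/w1.png',im); np.save('w1.npy',d)
for t in ('spout_elbow','spout_outlet'):
    for r in arm.pinpoint('wrist',t)[:3]:
        uv=np.array(r['position'])*[640,480]; print(t,round(r['score'],2),uv.round(1),[at_z(c,uv,z,True)[0].round(4) for z in (.137,.121,.108)])
for r in arm.outline_of('wrist','spout')[:3]:
    uv=np.array(r['position'])*[640,480]; v,u=np.nonzero(r['region']); p=at_z(c,np.c_[u,v],.13,True); print('outl',round(r['score'],2),uv,len(u),cv2.minAreaRect((p[:,:2]*1000).astype(np.float32)))
p=cloud(c,d,True).reshape(-1,3); s=(d.ravel()>0)&(p[:,2]>.126)&(p[:,2]<.15)&(np.hypot(p[:,0]-.53,p[:,1]-.225)<.12)
print(s.sum(),cv2.minAreaRect((p[s,:2]*1000).astype(np.float32)))
u=np.array([np.cos(.314),-np.sin(.314)]); e=p[s]; D=e[:,:2]-[.4876,.2367]; X=D@u; Y=D@[-u[1],u[0]]
for x in np.arange(-.02,.14,.01):
    k=abs(X-x)<.005
    if k.sum()>5: print(round(x,3),k.sum(),np.round([np.percentile(Y[k],2),np.percentile(Y[k],98),np.median(e[k,2])],4))
E
```

```text
shift [0.1113 0.0011 0.0024]
tcp [0.4923 0.2324 0.2493] jaw ang 1.2502 tool x [-0.    -0.001 -1.   ] F [-0.1 -0.9 -0. ] w 0.0852 t 3.18 q [ 0.8   0.15 -0.29  0.   -1.13 -2.69]
yaw -0.0065
spout_elbow 0.89 [328.1  51.1] [array([0.3756, 0.2771, 0.137 ]), array([0.3722, 0.2786, 0.121 ]), array([0.3695, 0.2798, 0.108 ])]
spout_elbow 0.79 [326.  234.8] [array([0.4853, 0.2395, 0.137 ]), array([0.4896, 0.2383, 0.121 ]), array([0.4931, 0.2374, 0.108 ])]
spout_elbow 0.64 [552.4 169.5] [array([0.4898, 0.4073, 0.137 ]), array([0.4944, 0.4178, 0.121 ]), array([0.4981, 0.4264, 0.108 ])]
spout_outlet 0.7 [495.1 262.8] [array([0.5426, 0.3475, 0.137 ]), array([0.5509, 0.3539, 0.121 ]), array([0.5576, 0.359 , 0.108 ])]
spout_outlet 0.63 [330.1 369.9] [array([0.5863, 0.2097, 0.137 ]), array([0.5976, 0.2065, 0.121 ]), array([0.6068, 0.2039, 0.108 ])]
spout_outlet 0.57 [207.5  96.6] [array([0.3766, 0.1976, 0.137 ]), array([0.3733, 0.1935, 0.121 ]), array([0.3707, 0.1902, 0.108 ])]
outl 0.96 [533.824 174.192] 3294 ((508.20123291015625, 370.8790588378906), (77.5994644165039, 98.5938949584961), 55.48249816
[... 204 characters left out ...]
302001953), (52.00985336303711, 99.2742691040039), 8.829690933227539)
3851 ((543.4454345703125, 222.34169006347656), (19.764841079711914, 144.40545654296875), 72.46233367919922)
-0.01 528 [-0.0064  0.0128  0.1364]
0.0 469 [-0.0065  0.0129  0.1366]
0.01 441 [-0.0062  0.013   0.1367]
0.02 287 [-0.0061  0.0131  0.1363]
0.03 251 [-0.0022  0.0104  0.1309]
0.04 245 [-0.0023  0.0104  0.1308]
0.05 236 [-0.0024  0.0105  0.1309]
0.06 226 [-0.0024  0.0106  0.1309]
0.07 213 [-0.0018  0.0107  0.1307]
0.08 207 [-0.0019  0.0108  0.1309]
0.09 195 [-0.0019  0.011   0.1309]
0.1 176 [-0.0016  0.0111  0.1309]
0.11 172 [-0.0013  0.0113  0.1307]
0.12 166 [-0.0013  0.0115  0.1307]
0.13 39 [-0.0007  0.011   0.1307]
```

View pics/w1.png

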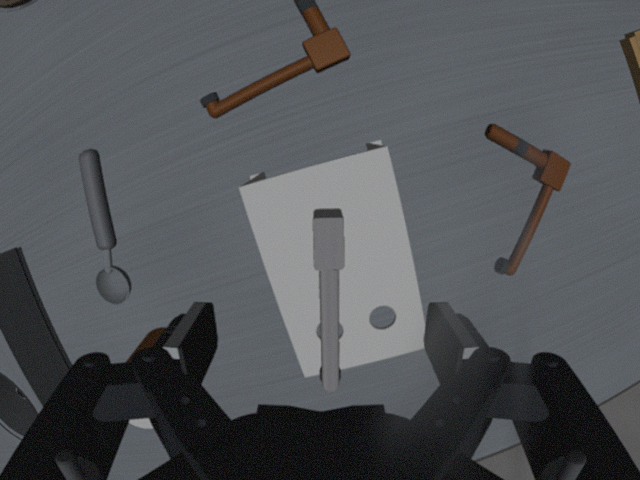

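The wrist view shows the metal spout upright in the drainer: elbow at about (328,235), arm running down to (330,380). The copper ones lie clear of it. I'll descend and grip.

{"name": "drive_tool", "arguments": {"targets": [{"translation": [0.03,0.003,0.0054],"yaw": -0.017,"hand": 0.0854},{"translation": [0.06,0.003,0.0054],"yaw": -0.017,"hand": 0.0854},{"translation": [0.085,0.003,0.0054],"yaw": -0.017,"hand": 0.0854},{"translation": [0.1,0.003,0.0054],"yaw": -0.017,"hand": 0.0854},{"translation": [0.108,0.003,0.0054],"yaw": -0.017,"hand": 0.06},{"translation": [0.112,0.003,0.0054],"yaw": -0.017,"hand": 0.05},{"translation": [0.112,0.003,0.0054],"yaw": -0.017,"hand": 0.04},{"translation": [0.112,0.003,0.0054],"yaw": -0.017,"hand": 0.035},{"translation": [0.112,0.003,0.0054],"yaw": -0.017,"hand": 0.03},{"translation": [0.112,0.003,0.0054],"yaw": -0.017,"hand": 0.03}]}}

```text
clock: 4.22
tcp_pos: [0.4918, 0.239, 0.1385]
tcp_rot: [-0.982, 1.336, 0.982]
contact_force: [0.6, 0.5, 0.3]
grip_width: 0.03
```

```bash
python3 - <<'E'
from h import *
to([.491,.2385,.137],np.radians(72.6))
c=arm.camera_params('wrist'); im,d=arm.grab_frame('wrist'); cv2.imwrite('pics/w2.png',im[120:480])
E
```

```text
shift [ 0.0015  0.0006 -0.0008]
tcp [0.4918 0.239  0.1385] jaw ang 1.2666 tool x [ 0.001  0.001 -1.   ] F [0.6 0.5 0.3] w 0.03 t 4.22 q [ 0.81  0.26 -0.43  0.   -0.88 -2.69]
yaw -0.0005
```

View pics/w2.png

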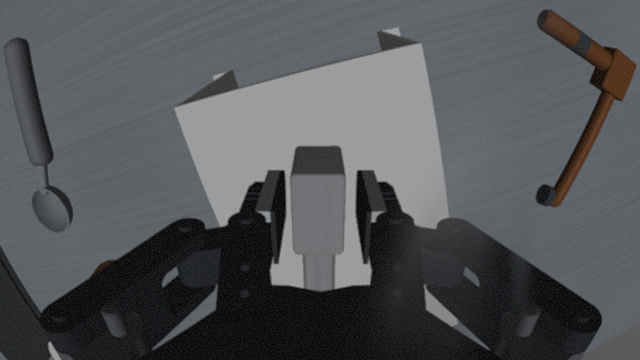

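The elbow sits centrally between the pads. Closing.

{"name": "drive_tool", "arguments": {"targets": [{"translation": [0,0,0],"yaw": 0,"hand": 0.024},{"translation": [0,0,0],"yaw": 0,"hand": 0.02},{"translation": [0,0,0],"yaw": 0,"hand": 0.01},{"translation": [0,0,0],"yaw": 0,"hand": 0.0},{"translation": [0,0,0],"yaw": 0,"hand": 0.0},{"translation": [0,0,0],"yaw": 0,"hand": 0.0}]}}

```text
clock: 4.77
tcp_pos: [0.4914, 0.2386, 0.1379]
tcp_rot: [-0.983, 1.338, 0.982]
contact_force: [-2.8, -1.2, 5.5]
grip_width: 0.019
```

{"name": "drive_tool", "arguments": {"targets": [{"translation": [-0.01,0,0],"yaw": 0,"hand": 0.0},{"translation": [-0.03,0,0],"yaw": 0,"hand": 0.0},{"translation": [-0.06,0,0],"yaw": 0,"hand": 0.0},{"translation": [-0.09,0,0],"yaw": 0,"hand": 0.0},{"translation": [-0.12,0,0],"yaw": 0,"hand": 0.0},{"translation": [-0.14,0,0],"yaw": 0,"hand": 0.0},{"translation": [-0.15,0,0],"yaw": 0,"hand": 0.0},{"translation": [-0.15,0,0],"yaw": 0,"hand": 0.0}]}}

```text
clock: 5.43
tcp_pos: [0.492, 0.2392, 0.2898]
tcp_rot: [-0.981, 1.334, 0.982]
contact_force: [-0.3, 0.8, -2.8]
grip_width: 0.0187
```

```bash
python3 - <<'E'
from h import *
# yaw: spout -17.4deg -> station yaw -5.7deg
to([.456,-.2537,.29],1.267+np.radians(11.7))
E
```

```text
shift [-0.0017 -0.1133 -0.4811]
tcp [0.492  0.2392 0.2898] jaw ang 1.2667 tool x [ 0.003  0.003 -1.   ] F [-0.3  0.8 -2.8] w 0.0187 t 5.43 q [ 0.81  0.12 -0.22  0.   -1.22 -2.69]
yaw -0.2045
```

{"name": "drive_tool", "arguments": {"targets": [{"translation": [0,-0.003,-0.012],"yaw": -0.02,"hand": 0.0},{"translation": [0,-0.01,-0.04],"yaw": -0.05,"hand": 0.0},{"translation": [0,-0.019,-0.08],"yaw": -0.08,"hand": 0.0},{"translation": [0,-0.028,-0.12],"yaw": -0.11,"hand": 0.0},{"translation": [0,-0.038,-0.16],"yaw": -0.14,"hand": 0.0},{"translation": [0,-0.047,-0.2],"yaw": -0.17,"hand": 0.0},{"translation": [0,-0.057,-0.24],"yaw": -0.2,"hand": 0.0},{"translation": [0,-0.066,-0.28],"yaw": -0.2,"hand": 0.0},{"translation": [0,-0.073,-0.31],"yaw": -0.2,"hand": 0.0},{"translation": [0,-0.077,-0.327],"yaw": -0.2,"hand": 0.0}]}}

```text
clock: 6.27
tcp_pos: [0.4651, -0.0991, 0.2854]
tcp_rot: [-1.129, 1.26, 1.133]
contact_force: [0.7, 0.5, -1.7]
grip_width: 0.019
```

```bash
python3 - <<'E'
from h import *
to([.456,-.2537,.29],1.267+np.radians(11.7))
E
```

```text
shift [-0.0045 -0.0074 -0.1547]
tcp [ 0.4651 -0.0991  0.2854] jaw ang 1.4645 tool x [-0.003 -0.    -1.   ] F [ 0.7  0.5 -1.7] w 0.019 t 6.27 q [ 0.2   0.01 -0.36 -0.   -1.21 -1.88]
yaw -0.0067
```

{"name": "drive_tool", "arguments": {"targets": [{"translation": [-0.003,-0.002,-0.03],"yaw": 0,"hand": 0.0},{"translation": [-0.004,-0.004,-0.07],"yaw": 0,"hand": 0.0},{"translation": [-0.004,-0.006,-0.11],"yaw": 0,"hand": 0.0},{"translation": [-0.004,-0.007,-0.14],"yaw": 0,"hand": 0.0},{"translation": [-0.004,-0.007,-0.153],"yaw": 0,"hand": 0.0},{"translation": [-0.004,-0.007,-0.155],"yaw": 0,"hand": 0.0},{"translation": [-0.004,-0.007,-0.155],"yaw": 0,"hand": 0.0}]}}

```text
clock: 6.85
tcp_pos: [0.4567, -0.2518, 0.2893]
tcp_rot: [-1.128, 1.259, 1.133]
contact_force: [-0.6, -0.2, -1.6]
grip_width: 0.0186
```

```bash
python3 - <<'E'
from h import *
to([.456,-.2537,.29],1.267+np.radians(11.7))
for n in('scene','top'):
    c=arm.camera_params(n); im,d=arm.grab_frame(n); cv2.imwrite(f'pics/{n}1.png',im); np.save(n+'1.npy',d)
    for t in('spout','spout_elbow','spout_outlet','spout_band','tap_mouth'):
        for r in arm.pinpoint(n,t)[:2]: print(n,t,round(r['score'],2),np.round(np.array(r['position'])*[640,480],1))
c=arm.camera_params('wrist'); im,d=arm.grab_frame('wrist'); cv2.imwrite('pics/w3.png',im); np.save('w3.npy',d)
import json
np.save('w3c.npy',np.r_[np.array(c['position']),np.array(c['orientation']).ravel()])
a=cv2.imread('pics/scene1.png')[220:420,100:300]; cv2.imwrite('pics/c3.png',cv2.hconcat([cv2.resize(a,(400,400),interpolation=cv2.INTER_CUBIC),cv2.resize(im[40:480,100:540],(400,400))]))
E
```

```text
shift [-0.0007  0.0005 -0.002 ]
tcp [ 0.4567 -0.2518  0.2893] jaw ang 1.4642 tool x [-0.003  0.001 -1.   ] F [-0.6 -0.2 -1.6] w 0.0186 t 6.85 q [-0.13  0.09 -0.27 -0.   -1.22 -1.55]
yaw -0.007
scene spout 0.84 [184. 295.]
scene spout 0.51 [217.9 357. ]
scene spout_elbow 0.86 [324.5 176.2]
scene spout_elbow 0.69 [175.9 265.7]
scene spout_outlet 0.96 [290.4 203.9]
scene spout_outlet 0.84 [212.8 315.1]
scene spout_band 0.87 [402.  173.3]
scene spout_band 0.82 [304.  170.9]
top spout 0.9 [214.  372.3]
top spout 0.62 [148.9 272.8]
top spout_elbow 0.82 [210.  327.6]
top spout_elbow 0.66 [113.6 248.3]
top spout_outlet 0.84 [265.6 331.2]
top spout_outlet 0.59 [158.5 206.6]
top spout_band 0.95 [209.6 357.4]
top spout_band 0.6 [135.5 264.1]
```

View pics/c3.png

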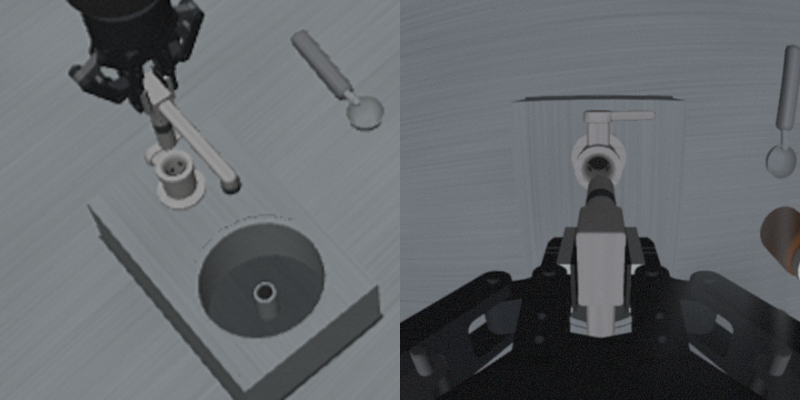

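The shank hangs straight, just above the tap mouth (crop right: shank foot about (600,180), mouth (598,160)). The outlet points to the well. I'll measure shank-to-mouth alignment in the wrist depth and fit the tilt.

```bash
python3 - <<'E'
from h import *
from scipy.optimize import least_squares
def circ(q,r,q0):
    f=lambda x:np.hypot(q[:,0]-x[0]-(x[2]*q[:,2] if q.shape[1]>2 else 0),q[:,1]-x[1]-(x[3]*q[:,2] if q.shape[1]>2 else 0))-r
    return least_squares(f,q0,loss='soft_l1',f_scale=.001)
for n in('wrist','scene','top'):
    c=arm.camera_params(n); d=np.load({'wrist':'w3','scene':'scene1','top':'top1'}[n]+'.npy')
    if n=='wrist':
        w=np.load('w3c.npy'); c['position']=w[:3]; c['orientation']=w[3:] if len(w)==6 else w[3:].reshape(3,3) if len(w)==12 else w[3:]
    p=cloud(c,d,n=='wrist').reshape(-1,3); ok=d.ravel()>0
    r=np.hypot(p[:,0]-.4534,p[:,1]+.2535)
    s=ok&(p[:,2]>.19)&(p[:,2]<.25)&(r<.016); q=p[s]-[0,0,.182]
    if s.sum()>20:
        x=circ(q,.009,[.4534,-.2535,0,0]); print(n,'shank',s.sum(),'foot xy',x.x[:2].round(4),'tilt',x.x[2:].round(3),'rms',np.sqrt(np.mean(x.fun**2)).round(4))
    s=ok&(abs(p[:,2]-.142)<.004)&(r<.026); q=p[s,:2]
    if s.sum()>20: 
        print(n,'rim',s.sum(),'z',np.median(p[s,2]).round(4),'mincirc',cv2.minEnclosingCircle((q*1000).astype(np.float32)),'fit r16.5',circ(q,.0165,[.4534,-.2535]).x.round(4))
    s=ok&(p[:,2]>.262)&(p[:,2]<.295)&(p[:,0]>.49)&(p[:,0]<.60)&(abs(p[:,1]+.262)<.025); q=p[s]
    if s.sum()>50: print(n,'arm',s.sum(),'slope y/x',np.polyfit(q[:,0],q[:,1],1).round(4),'z/x',np.polyfit(q[:,0],q[:,2],1).round(4))
E
```

```text
wrist shank 894 foot xy [ 0.4547 -0.2498] tilt [-0.    -0.002] rms 0.0002
wrist rim 1047 z 0.1413 mincirc ((453.0547180175781, -251.5428009033203), 19.774232864379883) fit r16.5 [ 0.453  -0.2515]
wrist arm 492 slope y/x [ 0.0015 -0.2548] z/x [-0.0997  0.333 ]
scene shank 122 foot xy [ 0.452  -0.2547] tilt [0.005 0.012] rms 0.001
scene rim 136 z 0.1404 mincirc ((453.1590270996094, -256.182373046875), 20.678678512573242) fit r16.5 [ 0.4536 -0.2564]
scene arm 391 slope y/x [-0.1067 -0.2074] z/x [-0.0669  0.3147]
```

{"name": "drive_tool", "arguments": {"targets": [{"translation": [0.005,0.0008,-0.0018],"yaw": 0,"hand": 0.0},{"translation": [0.018,0.0008,-0.0018],"yaw": 0,"hand": 0.0},{"translation": [0.03,0.0008,-0.0018],"yaw": 0,"hand": 0.0},{"translation": [0.036,0.0008,-0.0018],"yaw": 0,"hand": 0.0},{"translation": [0.04,0.0008,-0.0018],"yaw": 0,"hand": 0.0},{"translation": [0.043,0.0008,-0.0018],"yaw": 0,"hand": 0.0},{"translation": [0.045,0.0008,-0.0018],"yaw": 0,"hand": 0.0},{"translation": [0.045,0.0008,-0.0018],"yaw": 0,"hand": 0.0}]}}

```text
clock: 8.17
tcp_pos: [0.4568, -0.253, 0.2463]
tcp_rot: [-1.132, 1.257, 1.132]
contact_force: [-0.1, 0.5, -2.5]
grip_width: 0.0191
```

```bash
python3 - <<'E'
from h import *
to([.4555,-.2535,.244],1.4642)
c=arm.camera_params('wrist'); im,d=arm.grab_frame('wrist')
from scipy.optimize import least_squares
p=cloud(c,d,True).reshape(-1,3); ok=d.ravel()>0; r=np.hypot(p[:,0]-.4534,p[:,1]+.2535)
q=p[ok&(p[:,2]>.15)&(p[:,2]<.205)&(r<.016)]-[0,0,.142]
x=least_squares(lambda x:np.hypot(q[:,0]-x[0]-x[2]*q[:,2],q[:,1]-x[1]-x[3]*q[:,2])-.009,[.4534,-.2535,0,0],loss='soft_l1',f_scale=.001); print('shank at mouth',len(q),x.x.round(4))
q=p[ok&(abs(p[:,2]-.142)<.003)&(r>.0115)&(r<.026),:2]; print('rim',len(q),cv2.minEnclosingCircle((q*1000).astype(np.float32)))
cv2.imwrite('pics/w4.png',cv2.resize(im[100:260,200:440],(720,480)))
E
```

```text
shift [ 0.0023  0.0012 -0.0006]
tcp [ 0.4568 -0.253   0.2463] jaw ang 1.4666 tool x [-0. -0. -1.] F [-0.1  0.5 -2.5] w 0.0191 t 8.17 q [-0.13  0.11 -0.34  0.   -1.12 -1.55]
yaw 0.0024
shank at mouth 818 [ 4.537e-01 -2.518e-01 -4.000e-04 -2.200e-03]
rim 1308 ((452.9043884277344, -251.54920959472656), 19.7576904296875)
```

View pics/w4.png

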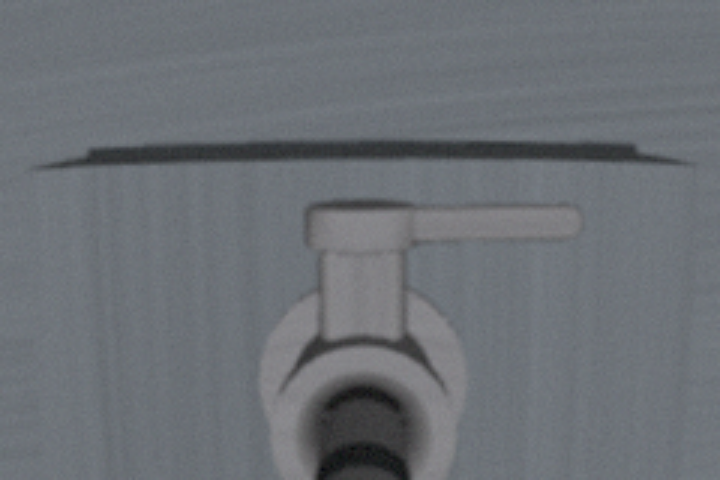

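The foot is inside the lead-in, within 1 mm of centre, with no contact force. Going on in small steps.

{"name": "drive_tool", "arguments": {"targets": [{"translation": [0.002,0.0006,0],"yaw": 0,"hand": 0.0},{"translation": [0.004,0.0006,0],"yaw": 0,"hand": 0.0},{"translation": [0.006,0.0006,0],"yaw": 0,"hand": 0.0},{"translation": [0.008,0.0006,0],"yaw": 0,"hand": 0.0},{"translation": [0.008,0.0006,0],"yaw": 0,"hand": 0.0}]}}

```text
clock: 8.63
tcp_pos: [0.4559, -0.2528, 0.2379]
tcp_rot: [-1.132, 1.257, 1.133]
contact_force: [-0.1, 0.3, -2.6]
grip_width: 0.019
```

{"name": "drive_tool", "arguments": {"targets": [{"translation": [0.001,0,0],"yaw": 0,"hand": 0.0},{"translation": [0.002,0,0],"yaw": 0,"hand": 0.0},{"translation": [0.003,0,0],"yaw": 0,"hand": 0.0},{"translation": [0.003,0,0],"yaw": 0,"hand": 0.0}]}}

```text
clock: 8.97
tcp_pos: [0.4562, -0.2529, 0.2354]
tcp_rot: [-1.132, 1.257, 1.132]
contact_force: [-0.0, 0.7, -0.8]
grip_width: 0.019
```

{"name": "drive_tool", "arguments": {"targets": [{"translation": [0.001,0,0],"yaw": 0,"hand": 0.0},{"translation": [0.002,0,0],"yaw": 0,"hand": 0.0},{"translation": [0.003,0,0],"yaw": 0,"hand": 0.0},{"translation": [0.003,0,0],"yaw": 0,"hand": 0.0}]}}

```text
clock: 9.3
tcp_pos: [0.4563, -0.253, 0.2323]
tcp_rot: [-1.133, 1.256, 1.132]
contact_force: [0.4, -1.0, -1.4]
grip_width: 0.019
```

{"name": "drive_tool", "arguments": {"targets": [{"translation": [0.001,0,0],"yaw": 0,"hand": 0.0},{"translation": [0.002,0,0],"yaw": 0,"hand": 0.0},{"translation": [0.002,0,0],"yaw": 0,"hand": 0.0}]}}

```text
clock: 9.55
tcp_pos: [0.4561, -0.2529, 0.2301]
tcp_rot: [-1.132, 1.257, 1.132]
contact_force: [0.4, -0.5, -2.6]
grip_width: 0.0189
```

{"name": "drive_tool", "arguments": {"targets": [{"translation": [0.001,0,0],"yaw": 0,"hand": 0.0},{"translation": [0.002,0,0],"yaw": 0,"hand": 0.0},{"translation": [0.002,0,0],"yaw": 0,"hand": 0.0}]}}

```text
clock: 9.8
tcp_pos: [0.456, -0.2529, 0.2281]
tcp_rot: [-1.132, 1.257, 1.132]
contact_force: [0.8, -0.6, -1.6]
grip_width: 0.019
```

{"name": "drive_tool", "arguments": {"targets": [{"translation": [0.001,0,0],"yaw": 0,"hand": 0.0},{"translation": [0.002,0,0],"yaw": 0,"hand": 0.0},{"translation": [0.002,0,0],"yaw": 0,"hand": 0.0}]}}

```text
clock: 10.05
tcp_pos: [0.4561, -0.2529, 0.2263]
tcp_rot: [-1.132, 1.257, 1.132]
contact_force: [0.4, -0.6, 0.8]
grip_width: 0.0186
```

```bash
python3 - <<'E'
from h import *
to([.456,-.253,.22])
for n in('wrist','scene'):
    c=arm.camera_params(n); im,d=arm.grab_frame(n)
    p=cloud(c,d,n=='wrist').reshape(-1,3); ok=d.ravel()>0
    s=ok&(p[:,2]>.205)&(p[:,2]<.24)&(abs(p[:,1]+.2535)<.009)&(abs(p[:,0]-.457)<.018); q=p[s]
    print(n,'elbow',len(q),np.percentile(q[:,2],[50,75,90,97]).round(4) if len(q) else '')
    s=ok&(p[:,2]>.20)&(p[:,2]<.24)&(p[:,0]>.50)&(p[:,0]<.57)&(abs(p[:,1]+.262)<.012); q=p[s]
    print(n,'arm top',len(q),np.percentile(q[:,2],[50,75,90,97]).round(4) if len(q) else '')
    if n=='scene': cv2.imwrite('pics/s5.png',cv2.resize(im[240:340,130:260],(780,600),interpolation=cv2.INTER_CUBIC))
E
```

```text
shift [ 0.0063  0.0001 -0.0001]
tcp [ 0.4561 -0.2529  0.2263] jaw ang 1.4666 tool x [-0.  0. -1.] F [ 0.4 -0.6  0.8] w 0.0186 t 10.05 q [-0.13  0.13 -0.37 -0.   -1.07 -1.55]
wrist elbow 4519 [0.225  0.2255 0.2262 0.2379]
wrist arm top 2 [0.215  0.2152 0.2154 0.2154]
scene elbow 154 [0.2237 0.2259 0.233  0.2375]
scene arm top 236 [0.2172 0.2189 0.2204 0.2214]
```

View pics/s5.png

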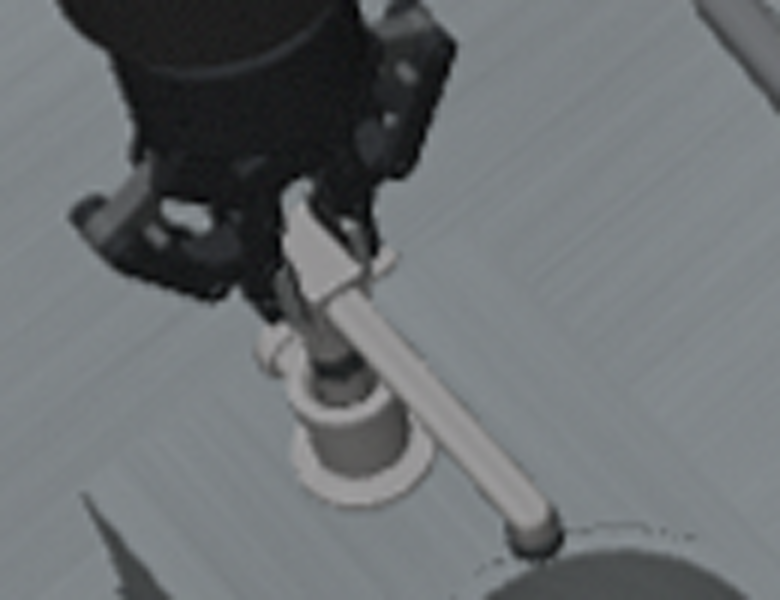

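The elbow top reads z = 0.225, so the foot is about 24 mm below the mouth. The dark band is still above the mouth, which agrees. Feeling on downward.

{"name": "drive_tool", "arguments": {"targets": [{"translation": [0.001,0,0],"yaw": 0,"hand": 0.0},{"translation": [0.002,0,0],"yaw": 0,"hand": 0.0},{"translation": [0.002,0,0],"yaw": 0,"hand": 0.0}]}}

```text
clock: 10.4
tcp_pos: [0.4564, -0.2531, 0.225]
tcp_rot: [-1.133, 1.256, 1.131]
contact_force: [1.1, 0.5, 3.8]
grip_width: 0.0185
```

{"name": "drive_tool", "arguments": {"targets": [{"translation": [0.001,0,0],"yaw": 0,"hand": 0.0},{"translation": [0.002,0,0],"yaw": 0,"hand": 0.0},{"translation": [0.002,0,0],"yaw": 0,"hand": 0.0}]}}

```text
clock: 10.65
tcp_pos: [0.4563, -0.253, 0.2227]
tcp_rot: [-1.133, 1.256, 1.132]
contact_force: [-0.0, -0.3, 2.3]
grip_width: 0.019
```

{"name": "drive_tool", "arguments": {"targets": [{"translation": [0.001,0,0],"yaw": 0,"hand": 0.0},{"translation": [0.002,0,0],"yaw": 0,"hand": 0.0},{"translation": [0.002,0,0],"yaw": 0,"hand": 0.0}]}}

```text
clock: 10.9
tcp_pos: [0.4563, -0.253, 0.2206]
tcp_rot: [-1.133, 1.256, 1.132]
contact_force: [0.6, -0.1, 2.6]
grip_width: 0.0186
```

{"name": "drive_tool", "arguments": {"targets": [{"translation": [0.001,0,0],"yaw": 0,"hand": 0.0},{"translation": [0.002,0,0],"yaw": 0,"hand": 0.0},{"translation": [0.002,0,0],"yaw": 0,"hand": 0.0}]}}

```text
clock: 11.15
tcp_pos: [0.4562, -0.253, 0.2184]
tcp_rot: [-1.132, 1.257, 1.132]
contact_force: [0.6, -0.4, 2.3]
grip_width: 0.0185
```

{"name": "drive_tool", "arguments": {"targets": [{"translation": [0.0005,0,0],"yaw": 0,"hand": 0.0},{"translation": [0.001,0,0],"yaw": 0,"hand": 0.0},{"translation": [0.001,0,0],"yaw": 0,"hand": 0.0}]}}

```text
clock: 11.4
tcp_pos: [0.4563, -0.253, 0.2176]
tcp_rot: [-1.132, 1.256, 1.132]
contact_force: [0.0, 0.0, 3.4]
grip_width: 0.019
```

{"name": "drive_tool", "arguments": {"targets": [{"translation": [0.0005,0,0],"yaw": 0,"hand": 0.0},{"translation": [0.001,0,0],"yaw": 0,"hand": 0.0},{"translation": [0.001,0,0],"yaw": 0,"hand": 0.0}]}}

```text
clock: 11.65
tcp_pos: [0.4563, -0.253, 0.2166]
tcp_rot: [-1.133, 1.256, 1.132]
contact_force: [0.3, 0.1, 3.7]
grip_width: 0.0189
```

{"name": "drive_tool", "arguments": {"targets": [{"translation": [0.0005,0,0],"yaw": 0,"hand": 0.0},{"translation": [0.001,0,0],"yaw": 0,"hand": 0.0},{"translation": [0.001,0,0],"yaw": 0,"hand": 0.0}]}}

```text
clock: 11.9
tcp_pos: [0.4562, -0.253, 0.2155]
tcp_rot: [-1.132, 1.257, 1.132]
contact_force: [0.6, 0.4, 3.8]
grip_width: 0.0189
```

{"name": "drive_tool", "arguments": {"targets": [{"translation": [0.0005,0,0],"yaw": 0,"hand": 0.0},{"translation": [0.001,0,0],"yaw": 0,"hand": 0.0},{"translation": [0.001,0,0],"yaw": 0,"hand": 0.0}]}}

```text
clock: 12.15
tcp_pos: [0.4562, -0.253, 0.2145]
tcp_rot: [-1.132, 1.257, 1.132]
contact_force: [0.2, 1.2, 3.8]
grip_width: 0.0185
```

{"name": "drive_tool", "arguments": {"targets": [{"translation": [0.0005,0,0],"yaw": 0,"hand": 0.0},{"translation": [0.001,0,0],"yaw": 0,"hand": 0.0},{"translation": [0.001,0,0],"yaw": 0,"hand": 0.0}]}}

```text
clock: 12.4
tcp_pos: [0.4563, -0.253, 0.2137]
tcp_rot: [-1.133, 1.256, 1.132]
contact_force: [-0.1, 1.4, 6.0]
grip_width: 0.0193
```

{"name": "drive_tool", "arguments": {"targets": [{"translation": [0.0005,0,0],"yaw": 0,"hand": 0.0},{"translation": [0.001,0,0],"yaw": 0,"hand": 0.0},{"translation": [0.001,0,0],"yaw": 0,"hand": 0.0}]}}

```text
clock: 12.65
tcp_pos: [0.4565, -0.2531, 0.2136]
tcp_rot: [-1.133, 1.256, 1.131]
contact_force: [-1.8, 2.0, 12.8]
grip_width: 0.0189
```

Firm stop: 1 mm commanded gave 0.1 mm of travel and +7 N, with the foot about 36 mm down. I'll press slightly more and hold to confirm.

{"name": "drive_tool", "arguments": {"targets": [{"translation": [0.0004,0,0],"yaw": 0,"hand": 0.0},{"translation": [0.0008,0,0],"yaw": 0,"hand": 0.0},{"translation": [0.0008,0,0],"yaw": 0,"hand": 0.0},{"translation": [0.0008,0,0],"yaw": 0,"hand": 0.0}]}}

```text
clock: 12.98
tcp_pos: [0.4566, -0.2532, 0.2135]
tcp_rot: [-1.134, 1.256, 1.131]
contact_force: [-3.4, 2.7, 18.3]
grip_width: 0.019
```

```bash
python3 - <<'E'
from h import *
to([.456,-.253,.22])
c=arm.camera_params('wrist'); im,d=arm.grab_frame('wrist'); p=cloud(c,d,True).reshape(-1,3); ok=d.ravel()>0
q=p[ok&(p[:,2]>.195)&(p[:,2]<.23)&(abs(p[:,1]+.2535)<.009)&(abs(p[:,0]-.457)<.018)]; print('elbow top z',np.median(q[:,2]),'tcp-top before: 0.0013')
E
```

```text
shift [-0.0065  0.0006  0.0001]
tcp [ 0.4566 -0.2532  0.2135] jaw ang 1.4673 tool x [ 0.002 -0.001 -1.   ] F [-3.4  2.7 18.3] w 0.019 t 12.98 q [-0.13  0.14 -0.39  0.   -1.04 -1.55]
elbow top z 0.21227442560335522 tcp-top before: 0.0013
```

{"name": "drive_tool", "arguments": {"targets": [{"translation": [-0.0008,0,0],"yaw": 0,"hand": 0.0},{"translation": [-0.0014,0,0],"yaw": 0,"hand": 0.0},{"translation": [-0.0014,0,0],"yaw": 0,"hand": 0.0},{"translation": [-0.0014,0,0],"yaw": 0,"hand": 0.06},{"translation": [-0.0014,0,0],"yaw": 0,"hand": 0.06},{"translation": [-0.0014,0,0],"yaw": 0,"hand": 0.06},{"translation": [-0.0014,0,0],"yaw": 0,"hand": 0.06},{"translation": [-0.0014,0,0],"yaw": 0,"hand": 0.06}]}}

```text
clock: 13.7
tcp_pos: [0.4559, -0.2529, 0.2126]
tcp_rot: [-1.132, 1.257, 1.133]
contact_force: [0.1, 0.3, 0.1]
grip_width: 0.0598
```

{"name": "drive_tool", "arguments": {"targets": [{"translation": [-0.005,0,0],"yaw": 0,"hand": 0.06},{"translation": [-0.02,0,0],"yaw": 0,"hand": 0.06},{"translation": [-0.045,0,0],"yaw": 0,"hand": 0.06},{"translation": [-0.07,0,0],"yaw": 0,"hand": 0.06},{"translation": [-0.085,0,0],"yaw": 0,"hand": 0.06},{"translation": [-0.09,0,0],"yaw": 0,"hand": 0.06},{"translation": [-0.09,0,0],"yaw": 0,"hand": 0.06}]}}

```text
clock: 14.28
tcp_pos: [0.4567, -0.2531, 0.3046]
tcp_rot: [-1.134, 1.255, 1.13]
contact_force: [0.8, 0.9, -0.3]
grip_width: 0.0598
```

```bash
python3 - <<'E'
from h import *
to([.456,-.253,.22])
for n in('wrist','scene','top'):
    c=arm.camera_params(n); im,d=arm.grab_frame(n); cv2.imwrite(f'pics/{n}9.png',im); p=cloud(c,d,n=='wrist').reshape(-1,3); ok=d.ravel()>0
    q=p[ok&(p[:,2]>.195)&(p[:,2]<.23)&(abs(p[:,1]+.2535)<.009)&(abs(p[:,0]-.457)<.015)]; print(n,'elbow top z',len(q),np.percentile(q[:,2],[25,50,75]).round(4) if len(q) else '')
    s=ok&(p[:,2]>.195)&(p[:,2]<.225)&(p[:,0]>.48)&(p[:,0]<.6)&(abs(p[:,1]+.262)<.02); q=p[s]
    if len(q)>30: print(n,'arm',len(q),'y/x',np.polyfit(q[:,0],q[:,1],1).round(4),[ (round(x,2),np.percentile(q[abs(q[:,0]-x)<.008,2],90).round(4)) for x in(.49,.51,.53,.55,.57) if (abs(q[:,0]-x)<.008).sum()>3], 'end x',q[:,0].max().round(4))
    for t in('spout_elbow','spout_outlet','well_centre','tub','jar','scoop'):
        for r in arm.pinpoint(n,t)[:3]: print(n,t,round(r['score'],2),np.round(np.array(r['position'])*[640,480],1))
a=cv2.imread('pics/scene9.png')[240:340,130:260]; b=cv2.imread('pics/wrist9.png')
cv2.imwrite('pics/c9.png',cv2.hconcat([cv2.resize(a,(400,308),interpolation=cv2.INTER_CUBIC),cv2.resize(b,(400,308))]))
E
```

```text
shift [0.0846 0.0009 0.    ]
tcp [ 0.4567 -0.2531  0.3046] jaw ang 1.4666 tool x [ 0.003 -0.001 -1.   ] F [ 0.8  0.9 -0.3] w 0.0598 t 14.28 q [-0.13  0.07 -0.25  0.   -1.25 -1.55]
wrist elbow top z 1378 [0.212  0.2125 0.2129]
wrist arm 2347 y/x [-0.1105 -0.2012] [(0.49, np.float64(0.2074)), (0.51, np.float64(0.2071)), (0.53, np.float64(0.207)), (0.55, np.float64(0.2067)), (0.57, np.float64(0.2065))] end x 0.5829
wrist spout_elbow 0.81 [319.9 247.8]
wrist spout_outlet 0.96 [320.  385.3]
wrist spout_outlet 0.66 [614.2 103.5]
wrist spout_outlet 0.35 [505.1 392.3]
wrist well_centre 0.74 [318.9 218.2]
wrist well_centre 0.72 [322.3 341. ]
wrist well_centre 0.33 [321.3 389.7]
wrist jar 0.7 [511.6 290. ]
wrist scoop 0.83 [514.4 171. ]
scene elbow top z 108 [0.21   0.2111 0.2124]
scene arm 357 y/x [-0.1039 -0.2098] [(0.49, np.float64(0.2075)), (0.51, np.float64(0.2061)), (0.53, np.float64(0.2065)), (0.55, np.float64(0.2068)), (0.57, np.float64(0.207))] end x 0.5846
scene spout_elbow 0.93 [325.1 177. ]
scene spout_elbow 0.85 [418.8 168.8]
scene spout_elbow 0.83 [180.8 286.5]
scene spout_outlet 0.94 [426.7 204.4]
scene spout_outlet 0.59 [292.1 202.9]
scene spout_outlet 0.19 [361.  225.4]
scene well_centre 0.74 [229.6 359.8]
scene tub 0.97 [387.9 346.8]
scene jar 0.87 [319.9 299.2]
scene scoop 0.59 [271.1 263.6]
top elbow top z 0 
top spout_elbow 0.79 [114.4 249.3]
top spout_elbow 0.72 [210.7 328.5]
top spout_elbow 0.57 [344.  207.6]
top spout_outlet 0.9 [265.9 330.4]
top spout_outlet 0.68 [158.7 209.1]
top tub 0.65 [336.8 129.9]
top jar 0.71 [346.6 211.2]
top scoop 0.91 [352.9 281.9]
```

View pics/c9.png

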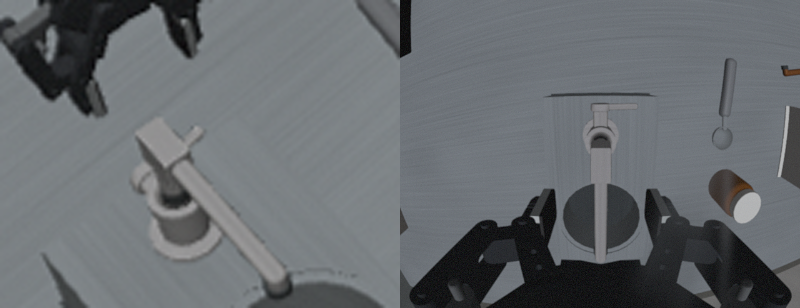

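```bash
python3 -c "
from workcell import arm
print(arm.state()['clock'],arm.sign_off())"
```

```text
the job is handed in; nothing more can be done
15.3333 None
```

The metal spout is pushed home in the tap body with its outlet over the well. I handed the job in at about 15 s, and no verdict is reported.

**What I did:** I gripped the spout by its elbow, lifted it out of the drainer and lowered it down the tap axis in 1–3 mm steps. I pressed it onto the seat, let go and backed the gripper off.

**Seat:** The firm stop came with the foot about 36.5 mm below the mouth, within the expected 34–46 mm. There the wrist felt about 18 N upward. Taking off the 4 N or so of O-ring drag leaves roughly 14 N on the seat, well under 30 N.

**Last checks after release:**
- **Height:** The elbow top is at z 0.2125 m, against 0.2123 m while pressed, so the spout did not rise. That puts the mouth at about 36.5 mm on the shank, inside the 33–47 mm band.
- **Position:** The arm is level to about 0.01 rad and points about 6° to the right of the robot's x axis, in line with the station. The outlet should be about 15 mm short of the well's centre.
- **Counter:** The tub, jar and scoop appear where they were, and the gripper is clear of everything.

**What disagreed or was weak:**
- **First O-ring:** It gave no clear force step. Drag only showed from about 24 mm down.
- **Cameras:** The wrist and scene cameras differed by 2–5 mm on the shank and tap positions.
- **Top camera:** Its depth gave no reading on the elbow in the final check.

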